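# Make up a candle set and a bath set

### The job

Make up the two gift sets. In the dark tray, stack the candle tins in the wire column with the teal-lidded tin at the bottom and the brown-lidded one on top, where its lid shows, and put the pink salt jar in the tray's rose jar recess; in the light tray, put the blue salt jar in the blue recess and the tall bath-oil bottle in the small recess. Everything must stand upright, fully down in its place; never tip the goods over, and leave the small bottle, the ribbon spool and the gift cards where they are.

Things in the scene. Friction and masses are not known exactly. Their poses are not given: they have to be found in the camera images.
- candle_tray: Dark wood tray, fixed, mm: 110 (x) x 200 (y) x 14, end handles to y +-121. Origin: centre of underside, z up. At y +50: recess 74 wide, floor at z 6, ringed by a brass wire column for two tins: inner diameter 73, top at z 74, flared mouth, with 47 mm gaps at -x and +x so that fingers closing along tray x can lower a tin to the floor. At y -52: jar recess 66 wide, floor at z 6, rose felt.
- bath_tray: Light wood tray without wire column, fixed, mm: 110 (x) x 200 (y) x 14, end handles to y +-121. Origin: centre of underside, z up. At y +50: bottle recess 52 wide, floor at z 6, dark felt. At y -48: jar recess 66 wide, floor at z 6, blue felt.
- teal_tin: white round candle tin with a teal lid, 65 mm across, 35 mm tall, closed. Origin: centre of its underside; z up.
- brown_tin: white round candle tin with a brown lid, 65 mm across, 35 mm tall, closed. Origin: centre of its underside; z up.
- pink_jar: corked glass jar of pink bath salt, body 51 mm across and about 45 mm tall, 74 mm tall in all. Origin: centre of its underside (within 1 mm); z up.
- blue_jar: corked glass jar of blue bath salt, body 51 mm across and about 35 mm tall, 60 mm tall in all. Origin: centre of its underside (within 1 mm); z up.
- oil_bottle: tall slim dark-brown bath-oil bottle with a white cap, body 38 mm across, straight up to about 70 mm, 118 mm tall in all. Origin: centre of its underside; z up.
- small_bottle: bystander: small dark-brown bottle with a white cap, 29 mm across, 62 mm tall, standing among the stock; not wanted. Origin: centre of its underside. (Behind the stock a clear glass shelf with a pale rim juts over the table, 132 to 140 mm above it, its nearest edge at world x = 0.70 m.)
- spool: bystander: red ribbon spool lying flat, 68 mm across, 15 mm tall. Origin: centre of its underside.
- cards: bystander: banded stack of gift cards lying flat, 63 mm (x) by 85 mm (y), 19 mm tall. Origin: centre of its underside.
There are look-alikes about, which are no part of the job. What is shaped like the brown_tin but yellow is not meant.

How it is judged:
At the end, for the whole second after the job is handed in: Teal tin on the floor of the wire column with the brown tin on it; pink jar in the rose recess; blue jar in the blue recess; tall bottle in the small recess: each within 11 mm of its centre in x and y, 4 mm in height (upper tin 5 mm), upright within 0.1 rad and at rest (x of teal_tin in the frame of candle_tray between -0.011 and 0.011 m and y of teal_tin in the frame of candle_tray between 0.039 and 0.061 m and z of teal_tin in the frame of candle_tray between 0.002 and 0.01 m and angle between each of teal_tin, brown_tin, pink_jar, blue_jar, oil_bottle's own z axis and vertical below 0.1 rad and linear speed of each of teal_tin, brown_tin, pink_jar, blue_jar, oil_bottle below 0.02 m/s and angular speed of each of teal_tin, brown_tin, pink_jar, blue_jar, oil_bottle below 0.2 rad/s and x of brown_tin in the frame of candle_tray between -0.011 and 0.011 m and y of brown_tin in the frame of candle_tray between 0.039 and 0.061 m and z of brown_tin in the frame of candle_tray between 0.036 and 0.046 m and x of pink_jar in the frame of candle_tray between -0.011 and 0.011 m and y of pink_jar in the frame of candle_tray between -0.063 and -0.041 m and z of pink_jar in the frame of candle_tray between 0.002 and 0.01 m and x of blue_jar in the frame of bath_tray between -0.011 and 0.011 m and y of blue_jar in the frame of bath_tray between -0.059 and -0.037 m and z of blue_jar in the frame of bath_tray between 0.002 and 0.01 m and x of oil_bottle in the frame of bath_tray between -0.011 and 0.011 m and y of oil_bottle in the frame of bath_tray between 0.039 and 0.061 m and z of oil_bottle in the frame of bath_tray between 0.002 and 0.01 m); the robot touches nothing.
It fails at once if the small bottle, the ribbon spool or the card stack is moved more than 25 mm (distance of any of small_bottle, spool, cards from where it was at the start of the episode above 0.025 m).
It fails at once if a salt jar, a tin or the bath-oil bottle is tipped by more than 45 degrees (angle between any of teal_tin, pink_jar, oil_bottle, brown_tin, blue_jar's own z axis and vertical above 0.785 rad).
It also fails if it takes over 128 s, if anything falls off the work surface, if the arm or the gripper's body presses on something with over 40 N, if the wrist force passes 120 N, or if a joint passes its speed limit or range.

### The arm

A 7-joint arm with a two-finger parallel gripper is mounted at the origin on a cart in front of the work surface, level with it; the furniture and walls round the work are solid. World frame = base frame: x ahead of the robot, y to its left, z up, the work surface at z = 0. Lengths are in m, angles in rad, forces in N, time in s.
With the tool pointing down it reaches from about 0.425 to 0.875 m from the base axis. Payload 8.4 kg.
Tool frame: the origin (TCP) lies midway between the tips of the shut fingers; the grasp point (between the pads) lies 19 mm behind it; z points along the fingers, y is the line along which they close (so a half turn about z gives the same grasp; the last joint's range is limited). The gripper opens to 85 mm and grips with 20 to 120 N. Pads are 22 mm wide; open, the fingers measure 114 mm over their backs; the gripper's body (76 mm by 85 mm) begins 54 mm behind the grasp point. The pads swing forward as they close: fully open they stand 13 mm farther back than shut.
Start: joints at [1.13, 0.333, 0.04, 1.465, -0.013, 1.343, -0.059], TCP at [0.218, -0.612, 0.209] pointing down, gripper open.
Joint ranges: [-2.58, 2.58], [-0.38, 2.09], [-1.3, 1.39], [0.25, 2.4], [-1.5, 4.64], [0.08, 2.09], [-2.65, 2.65]. Speed limits (rad/s): [2.22, 2.22, 2.79, 2.79, 3.14, 3.14, 3.14].

### API

Orientations are given as a 3x3 rotation matrix whose columns are the frame's x, y, z axes.
In Python, from bench import r gives the robot as it stands.
- The arm moves only by the tool drive_tool, never from a script. Its argument "series" is a list of rows, each a list of 7 numbers: the closure, from 0 (fully open) to 1 (shut), then the shift along the tool's x, y, z in fractions of the full range, 1 being 1000 mm, then the turn, a rotation vector about the tool's x, y, z in a scale on which 1.0 is 90 degrees. In form: [[hand, dx, dy, dz, wx, wy, wz], ...]. A call has 1 to 20 rows; each row is the pose to reach, as a shift and turn from the pose commanded when the call began, along the tool's axes at that moment; what a row does not reach only later rows make up. A row lasts 1/8 s, in which the tool goes at most 62.5 mm and 10.7 degrees, less where a joint would pass 70% of its speed; a pose out of reach is approached as far as the arm can. Shift and turn numbers lie between -1 and 1, and a call with a number outside is refused. A call with a gripper value outside its range is refused whole. The fingers move at their own pace and stop on an object; "squeeze" is the grip in N (left out, the last holds). Time passes only in rows, so rows that repeat a pose let the fingers close. It gives the time, the measured TCP pose, the force, the opening and the grip force at its end, in the units of the state.
- r.get_obs(): the state, without advancing time (a new reading comes with each control period).
- r.snapshot(name): name is "side" or "top"; returns a dict with "frame" (400x640x3 uint8, red, green, blue), "range_z" (400x640 float32, m along the optical axis (not along the pixel's ray), 0 where there is no reading), "mtx" (3x3 intrinsics, pixels), "origin" and "attitude" of the camera in the world. Camera axes: x right, y down, z forward; pixel columns grow to the right and rows downward; lengths in m; the calibration is good to about 2 mm. A picture is of the moment at which its call begins.
- r.finish_job(): hands the job in; it is judged then, once.
The state is a dict: "time": time; "joint_pos": joint angles; "dq": joint speeds; "joint_torque": joint torques, N m; "ee_pos": TCP position; "ee_rot": TCP orientation; "contact_force": force on the tool from outside, world axes, zero at the start; "moment": the same for the moment, N m; "finger_gap": opening from 0.0 (shut) to 1.0 (fully open); "grip_force": force on a finger pad.
Only numpy, scipy, OpenCV 4.12 (cv2) and the standard library are available. Lean on these libraries where they do the work, as an engineer would, in place of code of your own. Each camera call takes 0.05 s, during which the arm holds its last target. There are 200 camera calls.

## Working session

There is one attempt and no reset: what is moved stays moved. The work goes in short steps, Python scripts to look and compute and a tool call to move; the robot and the scene stay as the last step left them, time stands still between calls to the robot, and variables do not carry over. Pictures are saved under pics/ and viewed, at most 14 in all, crops included, and the job is handed in when it is done.

Besides the shell and the picture viewer there is one more tool, called after ">>>" as name(argument=value, ...), one argument or row to a line, values as JSON. drive_tool: Moves the arm, as the interface text tells. Its arguments: {"type":"object","properties":{"series":{"type":"array","items":{"type":"array","items":{"type":"number"}}},"squeeze":{"type":"number"}},"required":["series"]}

```bash
ls; mkdir -p pics
cat > h.py <<'E'
import numpy as np, cv2
from bench import r
def snap(n,f=None):
    s=r.snapshot(n)
    if f: cv2.imwrite(f'pics/{f}.png',s['frame'][:,:,::-1])
    np.savez(f'/tmp/{n}.npz',**s)
    return s
def load(n): return dict(np.load(f'/tmp/{n}.npz'))
def pts(s):
    K=s['mtx'];z=s['range_z'];v,u=np.mgrid[:z.shape[0],:z.shape[1]]
    c=np.stack([(u-K[0,2])/K[0,0]*z,(v-K[1,2])/K[1,1]*z,z],-1)
    return c@np.array(s['attitude']).T+s['origin']
def ray(s,u,v,h):
    d=np.array(s['attitude'])@np.linalg.inv(s['mtx'])@[u,v,1]
    o=np.array(s['origin']);return o+d*(h-o[2])/d[2]
E
python3 - <<'E'
from h import *
for n in('top','side'):
    s=snap(n,n+'0'); print(n,s['origin'],np.round(s['attitude'],3),s['mtx'],(s['range_z']>0).mean())
o=r.get_obs();print(o)
E
```

```text
pics
top [0.43021472 0.08362378 1.18399297] [[-0.024 -0.994  0.11 ]
 [-1.     0.023 -0.007]
 [ 0.005 -0.11  -0.994]] [[449.22323907   0.         316.45196084]
 [  0.         449.22323907 193.92107394]
 [  0.           0.           1.        ]] 0.995921875
side [0.07701017 0.97749002 0.39743264] [[-0.881 -0.139  0.452]
 [-0.473  0.292 -0.831]
 [-0.017 -0.946 -0.323]] [[389.78220518   0.         310.82310612]
 [  0.         389.78220518 204.26011013]
 [  0.           0.           1.        ]] 0.98932421875
{'time': 0.1, 'joint_pos': array([ 1.12980616,  0.33382389,  0.0398503 ,  1.46616642, -0.01339135,
        1.34332144, -0.05849481]), 'dq': array([-1.16260245e-03, -2.52704660e-03, -4.97426957e-04, -2.70254055e-03,
       -1.26453506e-03,  1.57814129e-03,  4.56835022e-05]), 'joint_torque': array([ 4.65838151e-03, -6.60009599e+01,  1.37058523e+00, -4.06475329e+01,
        1.70299754e-02,  9.03696375e-03,  2.34954780e-05]), 'ee_pos': array([ 0.21769914, -0.61198775,  0.20852852]), 'ee_rot': array([[ 9.42151602e-01,  3.35186552e-01, -5.77676969e-04],
       [ 3.35187036e-01, -9.42150663e-01,  1.33377631e-03],
       [-9.71948556e-05, -1.45024932e-03, -9.99998944e-01]]), 'contact_force': array([-0.48842607,  0.04422844,  0.02161743]), 'moment': array([ 0.01592091, -0.02229726, -0.06582475]), 'grip_force': 0.0, 'finger_gap': 1.0049967456838718}
```

View pics/top0.png

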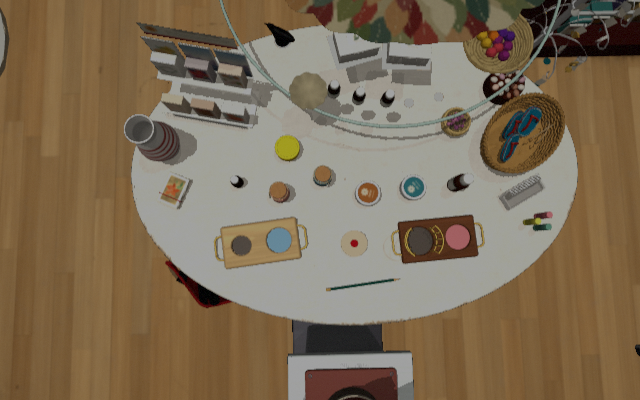

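View pics/side0.png

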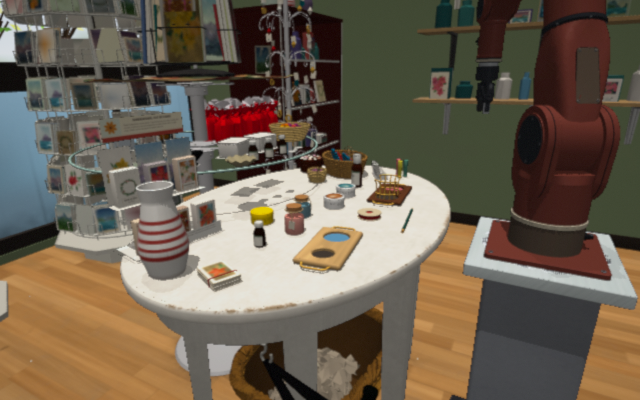

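The top view shows the brown-lidded tin at (368,192), teal at (413,187) and the yellow look-alike at (288,148). Corked jars are at (280,191) and (322,175); the side view shows the nearer one, (294,218), is pink and the one behind it, (303,205), is blue. The tall bottle is at (460,183) and the small one at (237,181), with three more under the glass shelf. The dark tray is at (437,240) with its column on the left, and the light tray at (260,242).

Choices: lid colour separates the tins, salt colour the jars, and height the bottles (118 vs 62 mm).

```bash
cat > m.py <<'E'
from h import *
T=load('top');S=load('side');PT=pts(T);PS=pts(S)
seeds=dict(brown=(368,192),teal=(413,187),jarA=(280,191),jarB=(322,175),tall=(460,183),small=(237,181),yellow=(288,148),spool=(354,243),cards=(175,190))
for k,(u,v) in seeds.items():
    c=PT[v,u]; out=[]
    for nm,P,F in(('top',PT,T['frame']),('side',PS,S['frame'])):
        d=np.hypot(*(P[...,:2]-c[:2]).transpose(2,0,1)); m=(d<.06)&(P[...,2]>.008)&(P[...,2]<.16)
        if nm=='top':
            n,l=cv2.connectedComponents(m.astype(np.uint8)); m=l==l[v,u]
        Q=P[m]
        if len(Q)<8: out.append((nm,len(Q)));continue
        h=np.percentile(Q[:,2],98); q=Q[Q[:,2]>h-.008]
        (cx,cy),rd=cv2.minEnclosingCircle(q[:,:2].astype(np.float32))
        px=np.argwhere(m).mean(0)[::-1].round()
        out.append((nm,len(q),round(h,4),'c',round(cx,4),round(cy,4),'r',round(rd,4),'med',np.median(q[:,:2],0).round(4),px,np.median(F[m],0)))
    print(k,c.round(3));[print('   ',*o) for o in out]
# tray tops: recess floors and colours
for nm,(u,v) in dict(column=(420,240),rose=(457,237),dark=(241,245),blue=(279,240)).items():
    print(nm,PT[v,u].round(4),T['frame'][v,u])
F=T['frame'];big=lambda x0,y0,x1,y1:cv2.resize(F[y0:y1,x0:x1],None,fx=4,fy=4,interpolation=cv2.INTER_CUBIC)
cv2.imwrite('pics/c1.png',np.vstack([big(300,160,490,290)])[:,:,::-1])
cv2.imwrite('pics/c2.png',big(200,160,340,280)[:,:,::-1])
f=S['frame'];cv2.imwrite('pics/c3.png',cv2.resize(f[150:280,235:425],None,fx=4,fy=4,interpolation=cv2.INTER_CUBIC)[:,:,::-1])
E
python3 m.py
```

```text
brown [ 0.56  -0.058  0.03 ]
    top 474 0.039 c 0.5601 -0.0567 r 0.0327 med [ 0.5599 -0.0567] [367. 192.] [133.   99.5  72. ]
    side 150 0.0367 c 0.5599 -0.054 r 0.0336 med [ 0.5555 -0.0465] [333. 200.] [149.5 132.  124. ]
teal [ 0.57  -0.175  0.032]
    top 462 0.0393 c 0.5719 -0.1757 r 0.0332 med [ 0.5721 -0.1748] [413. 187.] [ 85.5 109.  106. ]
    side 117 0.0369 c 0.5751 -0.1718 r 0.0348 med [ 0.5691 -0.1651] [345. 189.] [134. 137. 135.]
jarA [0.563 0.166 0.075]
    top 198 0.0778 c 0.5669 0.1716 r 0.0203 med [0.5665 0.1709] [279. 191.] [134.  96.  58.]
    side 101 0.0755 c 0.5667 0.1727 r 0.0207 med [0.5638 0.1788] [293. 218.] [122.   89.   71.5]
jarB [0.603 0.06  0.06 ]
    top 192 0.0637 c 0.6068 0.0592 r 0.0228 med [0.6079 0.0579] [322. 175.] [134.  98.  60.]
    side 77 0.0619 c 0.608 0.0634 r 0.0221 med [0.6044 0.0685] [303. 204.] [96. 88. 75.]
tall [ 0.571 -0.28   0.085]
    top 98 0.1202 c 0.5783 -0.2898 r 0.0136 med [ 0.5786 -0.2895] [460. 181.] [78. 75. 69.]
    side 26 0.1186 c 0.5766 -0.285 r 0.0147 med [ 0.5772 -0.2795] [356. 171.] [101.  94.  87.]
small [0.592 
[... 321 characters left out ...]
 side 193 0.0366 c 0.6829 0.1504 r 0.0349 med [0.6805 0.1583] [261. 215.] [169.5 144.5   0. ]
spool [ 0.43  -0.019  0.015]
    top 493 0.02 c 0.431 -0.0187 r 0.034 med [ 0.4302 -0.0183] [354. 243.] [160. 148. 122.]
    side 188 0.0175 c 0.4308 -0.0186 r 0.0363 med [ 0.4295 -0.0116] [369. 213.] [203.  179.5 144.5]
cards [0.579 0.444 0.019]
    top 659 0.0235 c 0.5817 0.4507 r 0.0498 med [0.5791 0.4495] [173. 189.] [149.  120.5  83. ]
    side 673 0.0203 c 0.5815 0.4507 r 0.0502 med [0.5751 0.4553] [218. 274.] [177. 141. 104.]
column [ 0.4336 -0.1921  0.0078] [71 62 57]
rose [ 0.439  -0.29    0.0054] [161  96  97]
dark [0.4318 0.2744 0.0068] [78 71 63]
blue [0.4424 0.1753 0.0078] [100 134 151]
```

View pics/c1.png

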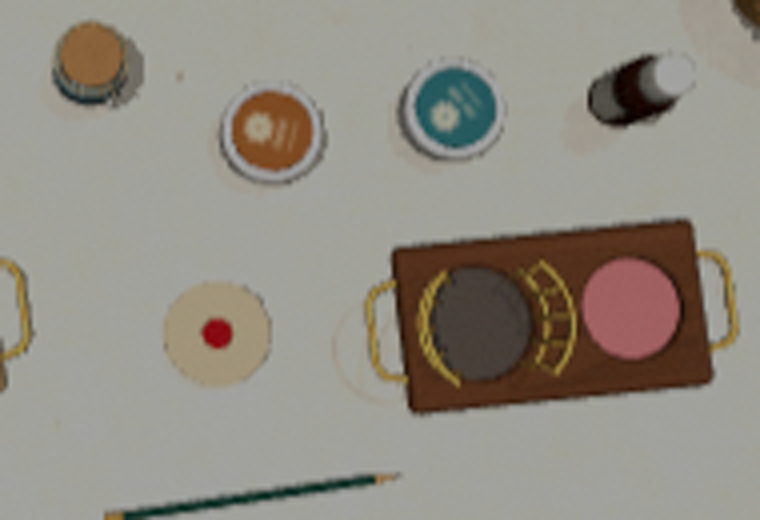

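View pics/c3.png

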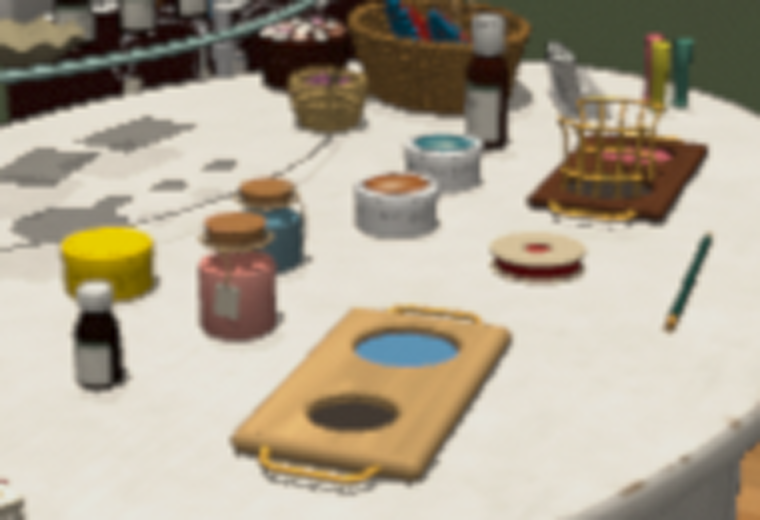

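View pics/c2.png

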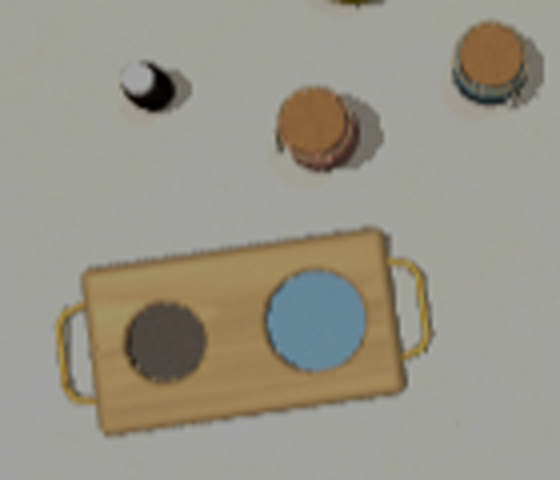

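Close crops confirm the choices: the brown lid (top 368,192), the teal lid (413,187), the pink jar as the nearer one in the side view, and the tall bottle right of teal. Next come the tray centres and table-height bias.

```bash
cat > t.py <<'E'
from h import *
T=load('top');S=load('side');PT=pts(T);PS=pts(S)
print('table z top',[round(float(np.median(PT[a-4:a+4,b-4:b+4,2])),4) for a,b in((220,340),(200,440),(215,200),(160,350))])
def proj(s,p):
    c=np.array(s['attitude']).T@(np.array(p)-s['origin']);c=s['mtx']@(c/c[2]);return c[:2]
for q in([.5,.1,0],[.5,-.1,0],[.5,.3,0]):
    u,v=proj(S,q).round().astype(int);print('side tbl',np.median(PS[v-2:v+3,u-2:u+3,2]).round(4))
def comp(s,u,v,tol,lo=None):
    F=cv2.GaussianBlur(s['frame'],(3,3),0).copy();m=np.zeros((402,642),np.uint8)
    cv2.floodFill(F,m,(u,v),0,(tol,)*3,(tol,)*3,cv2.FLOODFILL_FIXED_RANGE|cv2.FLOODFILL_MASK_ONLY|(255<<8));return m[1:-1,1:-1]
def world(s,m,h):
    c=max(cv2.findContours(m,cv2.RETR_EXTERNAL,cv2.CHAIN_APPROX_NONE)[0],key=cv2.contourArea)[:,0]
    return np.array([ray(s,*p,h)[:2] for p in c],np.float32)
for s,nm,sd in((T,'top',dict(column=(420,240),rose=(457,237),dark=(241,245),blue=(279,240))),(S,'side',dict(rose=None,dark=(323,253),blue=(336,237)))):
    for k,p in sd.items():
        if p is None: continue
        w=world(s,comp(s,*p,28),.006);e=cv2.fitEllipse(w*1000)
        print(nm,k,np.round(e[0],1),np.round(e[1],1))
# trays by height above table & box
for k,(x,y) in dict(candle=(.436,-.241),bath=(.437,.225)).items():
    hsv=cv2.cvtColor(T['frame'],cv2.COLOR_RGB2HSV)
    d=np.abs(PT[...,:2]-[x,y]);m=((hsv[...,1]>95)&(hsv[...,0]<25)&(d[...,0]<.08)&(d[...,1]<.118)).astype(np.uint8)*255
    m=cv2.morphologyEx(m,cv2.MORPH_CLOSE,np.ones((25,25)));m=cv2.morphologyEx(m,cv2.MORPH_OPEN,np.ones((15,15)))
    w=world(T,m,.014)*1000;(c,sz,a)=cv2.minAreaRect(w);print(k,np.round(c,1),np.round(sz,1),round(a,1),'z',np.median(PT[cv2.erode(m,np.ones((5,5)))>0][:,2]).round(4))
E
python3 t.py
```

```text
table z top [0.0003, -0.0003, 0.0006, 0.0005]
side tbl 0.002
side tbl 0.001
side tbl 0.001
top column [ 432.3 -191. ] [63.9 75.3]
top rose [ 440.2 -289.9] [58. 60.]
top dark [431.5 275.3] [47.6 49.9]
top blue [443.5 175.8] [59.5 60.2]
side dark [438.3 260.2] [31.1 42.2]
side blue [449.9 164.7] [37.7 52.6]
candle [ 436.1 -238. ] [105.8 234.5] 4.1 z 0.0116
bath [437.  223.5] [106.1 238.4] 6.8 z 0.0129
```

```bash
cat >> h.py <<'E'
from scipy.spatial.transform import Rotation as Ro
def go(x,y,z,yaw):
    "shift (tool mm) and turn (deg) to the world TCP pose (mm), tool y along world yaw deg"
    o=r.get_obs();R=np.array(o['ee_rot']);a=np.deg2rad(yaw)
    Y=np.array([np.cos(a),np.sin(a),0]);
    if Y@R[:,1]<0: Y=-Y
    Z=np.array([0,0,-1.]);G=np.stack([np.cross(Y,Z),Y,Z],1)
    print('at',np.round(o['ee_pos']*1000,1),'shift',np.round(R.T@(np.array([x,y,z])/1e3-o['ee_pos'])*1000,1),'turn',np.round(Ro.from_matrix(R.T@G).as_rotvec(degrees=True),1))
E
python3 - <<'E'
from h import *
T=load('top');S=load('side')
def fit(s,c,h,rad,lo,hi):
    F=cv2.cvtColor(s['frame'],cv2.COLOR_RGB2HSV);m=cv2.inRange(F,lo,hi)
    k=np.zeros_like(m);cv2.circle(k,c,rad,255,-1);m&=k
    m=cv2.morphologyEx(m,cv2.MORPH_CLOSE,np.ones((7,7)))
    q=max(cv2.findContours(m,cv2.RETR_EXTERNAL,cv2.CHAIN_APPROX_NONE)[0],key=cv2.contourArea)
    w=np.array([ray(s,*p[0],h)[:2]*1000 for p in q],np.float32);e=cv2.fitEllipse(cv2.convexHull(w));return np.round(e[0],1),np.round(e[1],1)
O=((5,90,60),(20,255,255));
for k,tp,sp,h,(lo,hi) in (('brown',(368,192),(334,196),.035,O),('teal',(413,187),(346,186),.035,((80,70,40),(105,255,255))),('jarA',(280,191),(294,207),.074,O),('jarB',(322,175),(302,198),.060,O)):
    print(k,'top',*fit(T,tp,h,13,lo,hi),'side',*fit(S,sp,h,13,lo,hi))
for k,tp,sp,h in (('cap',(464,179),(356,160),.118),):
    print(k,*fit(T,tp,h,9,(0,0,120),(180,45,255)))
PT=pts(T)
for nm,s in(('top',T),('side',S)):
    P=pts(s);m=(P[...,2]>.03)&(P[...,2]<.085)&(np.hypot(P[...,0]-.4325,P[...,1]+.1875)<.06);Q=P[m]
    print(nm,'wire',len(Q),np.percentile(Q[:,2],[5,50,98]).round(3) if len(Q) else '')
    q=Q[Q[:,2]>.06]
    if len(q)>5: print(len(q),cv2.minEnclosingCircle(q[:,:2].astype(np.float32)),q[:,:2].min(0),q[:,:2].max(0))
go(572,-175,150,4.4)
E
```

```text
brown top [558.8 -56.6] [49.5 50.6] side [561.  -61.3] [36.4 45.9]
teal top [ 571.3 -175.5] [49.2 49.9] side [ 574.9 -181.5] [33.1 42.3]
jarA top [561.6 169. ] [45.7 51.2] side [555.8 179.2] [ 50.1 195.4]
jarB top [605.8  58. ] [39.2 43. ] side [587.7 100.9] [ 47.1 137. ]
cap [ 576.5 -279.4] [41.7 43.1]
top wire 220 [0.031 0.069 0.077]
138 ((0.4333859384059906, -0.18789517879486084), 0.04751481115818024) [ 0.39713509 -0.23407771] [ 0.46951409 -0.14131107]
side wire 200 [0.032 0.057 0.075]
89 ((0.4302314817905426, -0.18701067566871643), 0.04924209043383598) [ 0.39771877 -0.23615047] [ 0.46983611 -0.13791754]
at [ 217.7 -612.   208.5] shift [ 480.3 -292.9   58.9] turn [ -0.1  -0.  -74.8]
```

The manual's scale: shifts go in shares of 1000 mm and turns go in shares of 90 degrees. Converting my numbers, 480 mm is 0.48, 120 mm is 0.12, -74.8 degrees is -0.8311.

>>> drive_tool(
  series=[
    [0, 0.12, -0.073, 0.015, 0, 0, -0.2111],
    [0, 0.24, -0.146, 0.03, 0, 0, -0.4222],
    [0, 0.36, -0.22, 0.045, 0, 0, -0.6222],
    [0, 0.48, -0.293, 0.059, 0, 0, -0.8311],
    [0, 0.48, -0.293, 0.089, 0, 0, -0.8311],
    [0, 0.48, -0.293, 0.089, 0, 0, -0.8311],
    [0, 0.48, -0.293, 0.089, 0, 0, -0.8311],
    [0, 0.48, -0.293, 0.089, 0, 0, -0.8311],
    [0, 0.48, -0.293, 0.089, 0, 0, -0.8311],
    [0, 0.48, -0.293, 0.089, 0, 0, -0.8311],
    [0, 0.48, -0.293, 0.089, 0, 0, -0.8311],
    [0, 0.48, -0.293, 0.089, 0, 0, -0.8311],
    [0, 0.48, -0.293, 0.089, 0, 0, -0.8311],
    [0, 0.48, -0.293, 0.089, 0, 0, -0.8311],
    [0, 0.48, -0.293, 0.089, 0, 0, -0.8311],
  ],
  squeeze=40,
)

```text
time: 1.98
ee_pos: [0.5718, -0.1759, 0.1205]
ee_rot: [[-0.076, 0.997, 0.0], [0.997, 0.076, -0.0], [-0.0, 0.0, -1.0]]
contact_force: [0.3, 0.4, -0.5]
finger_gap: 1.001
grip_force: 0.0
```

Run:
```python
from h import *
s=snap('top');cv2.imwrite('pics/g1.png',cv2.resize(s['frame'][120:280,320:520],None,fx=3.5,fy=3.5)[:,:,::-1])
go(571.5,-176,3,4.4)
```

```text
at [ 571.8 -175.7  120.4] shift [ -0.3  -0.3 117.4] turn [ 0.  0. -0.]
```

To row units: 117 mm is 0.117, 100 mm is 0.1.

>>> drive_tool(
  series=[
    [0, 0, 0, 0.06, 0, 0, 0],
    [0, 0, 0, 0.1, 0, 0, 0],
    [0, 0, 0, 0.117, 0, 0, 0],
    [0, 0, 0, 0.117, 0, 0, 0],
    [0, 0, 0, 0.117, 0, 0, 0],
    [1, 0, 0, 0.117, 0, 0, 0],
    [1, 0, 0, 0.117, 0, 0, 0],
    [1, 0, 0, 0.117, 0, 0, 0],
    [1, 0, 0, 0.117, 0, 0, 0],
    [1, 0, 0, 0.117, 0, 0, 0],
    [1, 0, 0, 0.117, 0, 0, 0],
  ],
)

```text
time: 3.4
ee_pos: [0.5728, -0.1758, 0.0053]
ee_rot: [[-0.076, 0.997, 0.002], [0.997, 0.076, -0.001], [-0.001, 0.002, -1.0]]
contact_force: [-3.2, 0.4, 9.7]
finger_gap: 0.705
grip_force: 40.7
```

To row units: -130 mm is -0.13, -80 mm is -0.08.

>>> drive_tool(
  series=[
    [1, 0, 0, -0.03, 0, 0, 0],
    [1, 0, 0, -0.08, 0, 0, 0],
    [1, 0, 0, -0.13, 0, 0, 0],
    [1, 0, 0, -0.13, 0, 0, 0],
    [1, 0, 0, -0.13, 0, 0, 0],
  ],
)

```text
time: 4.03
ee_pos: [0.5716, -0.1755, 0.1332]
ee_rot: [[-0.076, 0.997, -0.0], [0.997, 0.076, -0.0], [-0.0, -0.0, -1.0]]
contact_force: [-0.2, 0.5, -1.6]
finger_gap: 0.701
grip_force: 43.6
```

Run:
```python
from h import *
s=snap('side');cv2.imwrite('pics/g2.png',cv2.resize(s['frame'][110:230,270:430],None,fx=5,fy=5)[:,:,::-1])
P=pts(s);e=r.get_obs()['ee_pos']
m=(np.hypot(P[...,0]-e[0],P[...,1]-e[1])<.04)&(P[...,2]<.16)&(P[...,2]>.05)
print(e,np.percentile(P[m][:,2],[0,1,5,50]))
go(432.5,-187.5,135,4.4)
```

```text
[ 0.57107851 -0.17541452  0.13231885] [0.12964594 0.13038743 0.13167671 0.14464771]
at [ 571.1 -175.4  132.3] shift [  -1.5 -139.1   -2.5] turn [-0.1 -0.  -0. ]
```

View pics/g2.png

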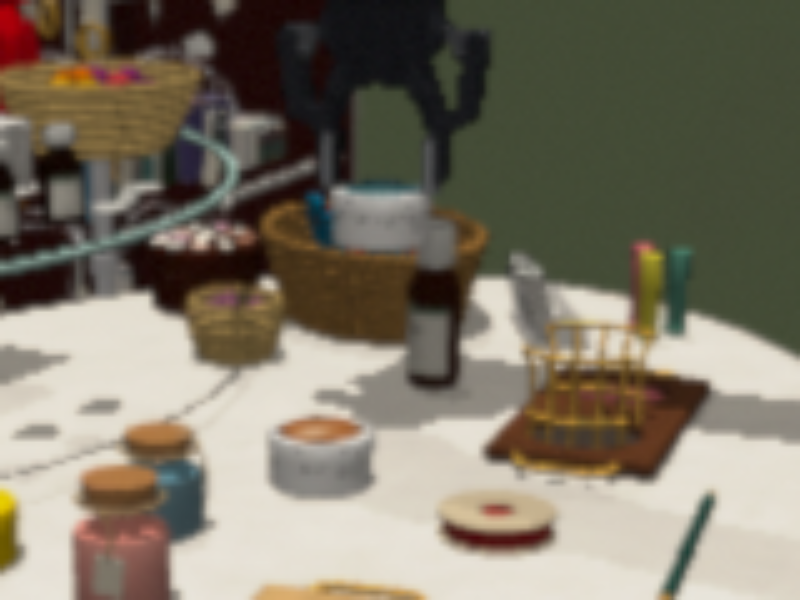

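To row units: -139 mm is -0.139, -100 mm is -0.1.

>>> drive_tool(
  series=[
    [1, 0, -0.05, -0.003, 0, 0, 0],
    [1, -0.001, -0.1, -0.003, 0, 0, 0],
    [1, -0.0015, -0.139, -0.003, 0, 0, 0],
    [1, -0.0015, -0.139, -0.003, 0, 0, 0],
    [1, -0.0015, -0.139, -0.003, 0, 0, 0],
    [1, -0.0015, -0.139, -0.003, 0, 0, 0],
  ],
)

```text
time: 4.82
ee_pos: [0.434, -0.1871, 0.1359]
ee_rot: [[-0.077, 0.997, -0.0], [0.997, 0.077, 0.001], [0.001, -0.0, -1.0]]
contact_force: [-0.3, 0.2, -0.7]
finger_gap: 0.702
grip_force: 43.7
```

Run:
```python
from h import *
s=snap('top');print(r.get_obs()['ee_pos']);go(432.5,-187.5,12,4.4)
cv2.imwrite('pics/g3.png',np.vstack([cv2.resize(s['frame'][190:290,350:500],None,fx=4,fy=4)])[:,:,::-1])
s=snap('side');F=cv2.cvtColor(s['frame'],cv2.COLOR_RGB2HSV)
cv2.imwrite('pics/g4.png',cv2.resize(s['frame'][120:230,310:470],None,fx=5,fy=5)[:,:,::-1])
```

```text
[ 0.43401216 -0.18713766  0.1359333 ]
at [ 434.  -187.1  135.9] shift [ -0.3  -1.5 123.9] turn [-0. -0.  0.]
```

View pics/g4.png

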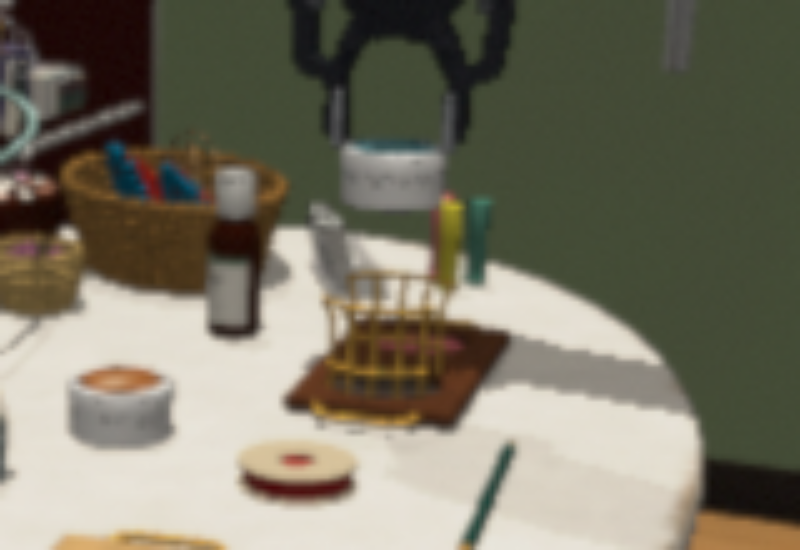

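Run:
```python
from h import *
s=load('side');P=pts(s);F=s['frame']
for u in range(374,406,2):
    col=[(v,*(P[v,u]*1000).round(0).astype(int),F[v,u].tolist()) for v in range(140,164,3)]
    if u in(380,392,396,398,400,402): print(u,*col,sep='\n ')
```

```text
380
 (140, np.int64(1086), np.int64(-2071), np.int64(-139), [55, 62, 44])
 (143, np.int64(1096), np.int64(-2106), np.int64(-170), [55, 62, 44])
 (146, np.int64(1092), np.int64(-2096), np.int64(-193), [55, 62, 45])
 (149, np.int64(457), np.int64(-175), np.int64(167), [142, 150, 147])
 (152, np.int64(450), np.int64(-155), np.int64(162), [134, 132, 127])
 (155, np.int64(450), np.int64(-156), np.int64(152), [102, 101, 97])
 (158, np.int64(452), np.int64(-162), np.int64(142), [118, 116, 112])
 (161, np.int64(450), np.int64(-159), np.int64(133), [78, 80, 69])
392
 (140, np.int64(996), np.int64(-2105), np.int64(-139), [68, 75, 55])
 (143, np.int64(992), np.int64(-2096), np.int64(-161), [67, 75, 53])
 (146, np.int64(993), np.int64(-2102), np.int64(-186), [68, 76, 55])
 (149, np.int64(425), np.int64(-193), np.int64(166), [53, 80, 82])
 (152, np.int64(414), np.int64(-160), np.int64(164), [156, 154, 148])
 (155, np.int64(415), np.int64(-163), np.int64(154), [132, 129, 125])
 (158, np.int64(414), np.int64(-163), np.int64(145), [134, 132, 127])
 (161, np.int64(413), np.int64(-161), np.int64(136),
[... 1517 characters left out ...]
8, 76, 55])
 (158, np.int64(926), np.int64(-2119), np.int64(-283), [97, 75, 61])
 (161, np.int64(473), np.int64(-469), np.int64(68), [182, 169, 49])
402
 (140, np.int64(393), np.int64(-183), np.int64(198), [18, 21, 24])
 (143, np.int64(392), np.int64(-183), np.int64(189), [20, 21, 23])
 (146, np.int64(392), np.int64(-184), np.int64(179), [27, 28, 28])
 (149, np.int64(907), np.int64(-2093), np.int64(-203), [65, 72, 52])
 (152, np.int64(905), np.int64(-2091), np.int64(-227), [68, 76, 55])
 (155, np.int64(903), np.int64(-2088), np.int64(-251), [67, 75, 54])
 (158, np.int64(906), np.int64(-2106), np.int64(-279), [69, 76, 54])
 (161, np.int64(898), np.int64(-2082), np.int64(-298), [119, 115, 50])
```

To row units: 80 mm is 0.08, -1.5 mm is -0.0015.

>>> drive_tool(
  series=[
    [1, 0, -0.0015, 0.03, 0, 0, 0],
    [1, 0, -0.0015, 0.05, 0, 0, 0],
    [1, 0, -0.0015, 0.06, 0, 0, 0],
    [1, 0, -0.0015, 0.07, 0, 0, 0],
    [1, 0, -0.0015, 0.08, 0, 0, 0],
    [1, 0, -0.0015, 0.08, 0, 0, 0],
  ],
)

```text
time: 5.68
ee_pos: [0.4316, -0.1875, 0.0558]
ee_rot: [[-0.076, 0.997, -0.001], [0.997, 0.076, 0.001], [0.001, -0.001, -1.0]]
contact_force: [-0.6, 0.1, -1.6]
finger_gap: 0.704
grip_force: 43.7
```

Inside the mouth with no contact; lowering to the floor.

To row units: 43 mm is 0.043, 42 mm is 0.042.

>>> drive_tool(
  series=[
    [1, 0, 0, 0.015, 0, 0, 0],
    [1, 0, 0, 0.03, 0, 0, 0],
    [1, 0, 0, 0.038, 0, 0, 0],
    [1, 0, 0, 0.042, 0, 0, 0],
    [1, 0, 0, 0.043, 0, 0, 0],
    [1, 0, 0, 0.043, 0, 0, 0],
  ],
)

```text
time: 6.42
ee_pos: [0.4321, -0.1878, 0.0136]
ee_rot: [[-0.076, 0.997, 0.0], [0.997, 0.076, -0.0], [-0.0, 0.0, -1.0]]
contact_force: [-0.0, -0.6, -0.7]
finger_gap: 0.699
grip_force: 43.7
```

To row units: -150 mm is -0.15, -90 mm is -0.09.

>>> drive_tool(
  series=[
    [1, 0, 0, 0.001, 0, 0, 0],
    [1, 0, 0, 0.002, 0, 0, 0],
    [1, 0, 0, 0.002, 0, 0, 0],
    [0.2, 0, 0, 0.001, 0, 0, 0],
    [0, 0, 0, 0, 0, 0, 0],
    [0, 0, 0, 0, 0, 0, 0],
    [0, 0, 0, -0.04, 0, 0, 0],
    [0, 0, 0, -0.09, 0, 0, 0],
    [0, 0, 0, -0.15, 0, 0, 0],
    [0, 0, 0, -0.15, 0, 0, 0],
    [0, 0, 0, -0.15, 0, 0, 0],
  ],
)

```text
time: 7.8
ee_pos: [0.4317, -0.1877, 0.163]
ee_rot: [[-0.076, 0.997, -0.0], [0.997, 0.076, -0.0], [-0.0, -0.0, -1.0]]
contact_force: [0.6, 0.3, -1.3]
finger_gap: 1.0
grip_force: 0.0
```

Run:
```python
from h import *
go(559.5,-57,-5,4.4)
```

```text
at [ 431.7 -187.7  163. ] shift [120.6 137.5 168. ] turn [-0.  0. -0.]
```

To row units: 137 mm is 0.137, 128 mm is 0.128.

>>> drive_tool(
  series=[
    [0, 0.04, 0.046, 0, 0, 0, 0],
    [0, 0.08, 0.092, 0, 0, 0, 0],
    [0, 0.121, 0.137, 0, 0, 0, 0],
    [0, 0.121, 0.137, 0.05, 0, 0, 0],
    [0, 0.121, 0.137, 0.1, 0, 0, 0],
    [0, 0.121, 0.137, 0.128, 0, 0, 0],
    [0, 0.121, 0.137, 0.128, 0, 0, 0],
    [0, 0.121, 0.137, 0.128, 0, 0, 0],
  ],
)

```text
time: 8.8
ee_pos: [0.5595, -0.0564, 0.0358]
ee_rot: [[-0.077, 0.997, 0.0], [0.997, 0.077, 0.0], [0.0, 0.0, -1.0]]
contact_force: [1.1, 0.1, 1.3]
finger_gap: 1.0
grip_force: 0.0
```

```bash
cat > tip.py <<'E'
from h import *
s=snap('side');P=pts(s);e=r.get_obs()['ee_pos'];print(e)
d=P-e
for sg in(1,-1):
    m=(np.abs(d[...,1])<.03)&(sg*d[...,0]>.034)&(sg*d[...,0]<.065)&(d[...,2]>-.02)&(d[...,2]<.08)
    v=P[m]-e;print(sg,len(v),np.percentile(v[:,2],[0,2,5,20]).round(4) if len(v) else '')
E
python3 tip.py
python3 - <<'E'
from h import *
s=snap('top');cv2.imwrite('pics/g5.png',cv2.resize(s['frame'][170:280,340:500],None,fx=5,fy=5)[:,:,::-1])
P=pts(s);m=np.hypot(P[...,0]-.4325,P[...,1]+.1875)<.025;print('teal top z',np.median(P[m][:,2]))
go(559.5,-57,-5,4.4)
E
```

```text
[ 0.56000152 -0.05651102  0.03639152]
1 84 [0.0363 0.0372 0.0392 0.047 ]
-1 77 [0.0372 0.0377 0.04   0.0471]
teal top z nan
at [560.2 -56.6  36.6] shift [-0.3 -0.8 41.6] turn [ 0.1  0.  -0. ]
  return _methods._mean(a, axis=axis, dtype=dtype,
  ret = ret.dtype.type(ret / rcount)
```

View pics/g5.png

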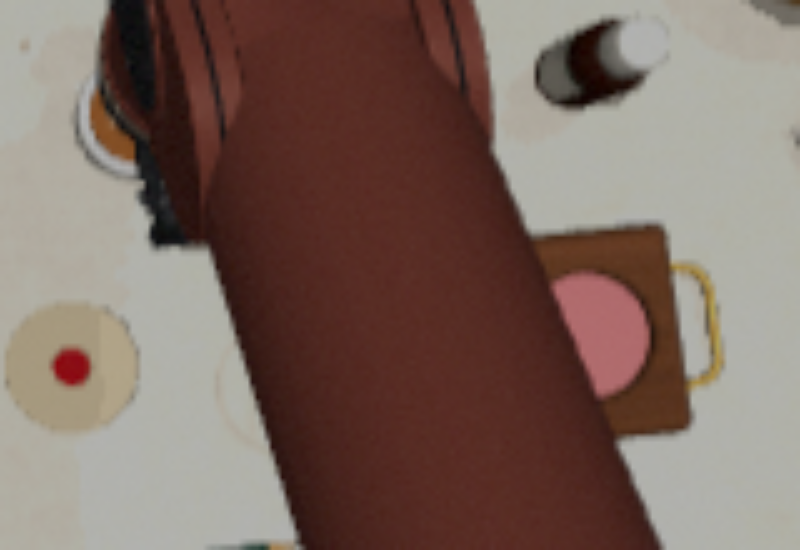

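Run:
```python
from h import *
s=load('side');P=pts(s);e=np.array([.560,-.0565,.0365]);d=P-e
m=(np.abs(d[...,1])<.06)&(np.abs(d[...,0])<.02)&(d[...,2]>.02)&(d[...,2]<.16);v=d[m]
print(np.percentile(v[:,2],[0,2,5,20]).round(3))
c=np.array(s['attitude']).T@(e+[0,0,.06]-s['origin']);c=s['mtx']@(c/c[2]);u,w=c[:2].astype(int);print(u,w)
cv2.imwrite('pics/g6.png',cv2.resize(s['frame'][w-65:w+55,u-70:u+70],None,fx=5,fy=5)[:,:,::-1])
```

```text
[0.095 0.097 0.099 0.108]
333 176
```

View pics/g6.png

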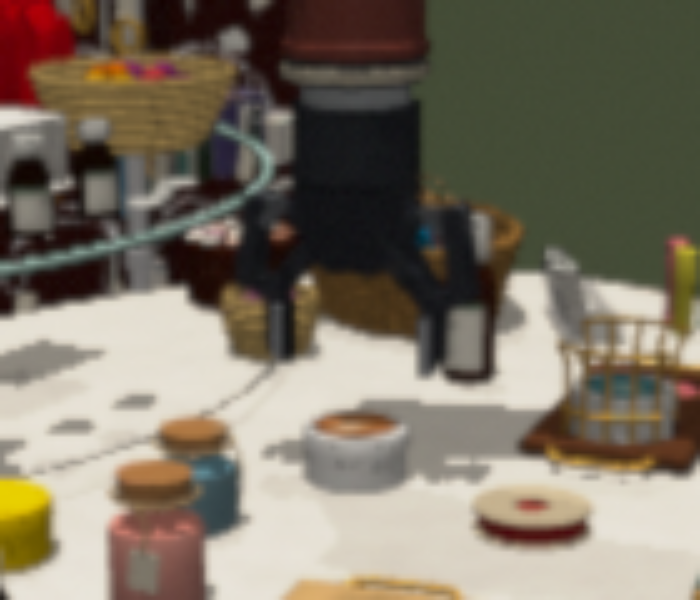

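>>> drive_tool(
  series=[
    [0, -0.0003, -0.0008, 0.02, 0, 0, 0],
    [0, -0.0003, -0.0008, 0.035, 0, 0, 0],
    [0, -0.0003, -0.0008, 0.042, 0, 0, 0],
    [0, -0.0003, -0.0008, 0.045, 0, 0, 0],
    [0, -0.0003, -0.0008, 0.048, 0, 0, 0],
    [0, -0.0003, -0.0008, 0.048, 0, 0, 0],
  ],
)

```text
time: 9.65
ee_pos: [0.5586, -0.0569, -0.0126]
ee_rot: [[-0.076, 0.997, 0.0], [0.997, 0.076, 0.0], [0.0, 0.0, -1.0]]
contact_force: [0.0, -0.5, 0.3]
finger_gap: 0.998
grip_force: 0.0
```

To row units: -160 mm is -0.16, -110 mm is -0.11.

>>> drive_tool(
  series=[
    [1, 0, 0, 0, 0, 0, 0],
    [1, 0, 0, 0, 0, 0, 0],
    [1, 0, 0, 0, 0, 0, 0],
    [1, 0, 0, 0, 0, 0, 0],
    [1, 0, 0, 0, 0, 0, 0],
    [1, 0, 0, 0, 0, 0, 0],
    [1, 0, 0, -0.05, 0, 0, 0],
    [1, 0, 0, -0.11, 0, 0, 0],
    [1, 0, 0, -0.16, 0, 0, 0],
    [1, 0, 0, -0.16, 0, 0, 0],
    [1, 0, 0, -0.16, 0, 0, 0],
  ],
)

```text
time: 11.02
ee_pos: [0.558, -0.0571, 0.1467]
ee_rot: [[-0.076, 0.997, -0.001], [0.997, 0.076, -0.0], [-0.0, -0.001, -1.0]]
contact_force: [0.7, -0.4, -1.9]
finger_gap: 0.718
grip_force: 45.0
```

Run:
```python
from h import *
T=snap('top');S=snap('side');o=r.get_obs();e=o['ee_pos'];print(e,o['contact_force'])
P=pts(T);m=np.hypot(P[...,0]-.4325,P[...,1]+.1875)<.025;print('teal top',len(P[m]),np.median(P[m],0).round(4))
F=cv2.cvtColor(T['frame'],cv2.COLOR_RGB2HSV);k=cv2.inRange(F,(80,70,40),(105,255,255))>0;k&=np.hypot(P[...,0]-.4325,P[...,1]+.1875)<.05
if k.sum():
    w=np.array([ray(T,u,v,.041)[:2] for v,u in np.argwhere(k)],np.float32)*1000;print('teal lid',k.sum(),cv2.minEnclosingCircle(w))
P=pts(S);d=P-e;m=(np.abs(d[...,1])<.045)&(np.abs(d[...,0])<.045)&(d[...,2]>-.03)&(d[...,2]<.06);print('held bottom rel',np.percentile(d[m][:,2],[0,2,5]).round(4))
go(432.5,-187.5,148,4.4)
```

```text
[ 0.55743838 -0.05698669  0.14572287] [-0.42397186 -0.31962221 -1.30950254]
teal top 0 [nan nan nan]
held bottom rel [0.0129 0.0144 0.0166]
at [557.4 -57.  145.7] shift [-120.6 -134.5   -2. ] turn [-0.1 -0.  -0. ]
  return _methods._mean(a, axis=axis, dtype=dtype,
  ret = um.true_divide(
```

To row units: -134.5 mm is -0.1345, -120.6 mm is -0.1206.

>>> drive_tool(
  series=[
    [1, -0.04, -0.045, 0, 0, 0, 0],
    [1, -0.08, -0.09, 0, 0, 0, 0],
    [1, -0.1206, -0.1345, 0, 0, 0, 0],
    [1, -0.1206, -0.1345, 0.02, 0, 0, 0],
    [1, -0.1206, -0.1345, 0.045, 0, 0, 0],
    [1, -0.1206, -0.1345, 0.045, 0, 0, 0],
    [1, -0.1206, -0.1345, 0.045, 0, 0, 0],
  ],
)

```text
time: 12.0
ee_pos: [0.4337, -0.1872, 0.1025]
ee_rot: [[-0.077, 0.997, -0.0], [0.997, 0.077, 0.001], [0.001, -0.0, -1.0]]
contact_force: [0.5, 0.3, -0.8]
finger_gap: 0.721
grip_force: 45.0
```

Run:
```python
from h import *
S=snap('side');go(432.5,-187.5,32,4.4)
```

```text
at [ 434.  -187.4  102.9] shift [-0.  -1.6 70.9] turn [ 0. -0.  0.]
```

To row units: 71 mm is 0.071, 69 mm is 0.069.

>>> drive_tool(
  series=[
    [1, 0, -0.0015, 0.02, 0, 0, 0],
    [1, 0, -0.0015, 0.035, 0, 0, 0],
    [1, 0, -0.0015, 0.045, 0, 0, 0],
    [1, 0, -0.0015, 0.055, 0, 0, 0],
    [1, 0, -0.0015, 0.063, 0, 0, 0],
    [1, 0, -0.0015, 0.069, 0, 0, 0],
    [1, 0, -0.0015, 0.071, 0, 0, 0],
    [1, 0, -0.0015, 0.071, 0, 0, 0],
  ],
)

```text
time: 13.05
ee_pos: [0.4322, -0.1876, 0.0314]
ee_rot: [[-0.076, 0.997, 0.0], [0.997, 0.076, 0.0], [0.0, 0.0, -1.0]]
contact_force: [-0.1, 0.4, -1.3]
finger_gap: 0.72
grip_force: 45.0
```

To row units: 137 mm is 0.137, -112 mm is -0.112.

>>> drive_tool(
  series=[
    [1, 0, 0, 0.0015, 0, 0, 0],
    [1, 0, 0, 0.002, 0, 0, 0],
    [0.2, 0, 0, 0.001, 0, 0, 0],
    [0, 0, 0, 0, 0, 0, 0],
    [0, 0, 0, 0, 0, 0, 0],
    [0, 0, 0, -0.04, 0, 0, 0],
    [0, 0, 0, -0.09, 0, 0, 0],
    [0, -0.03, 0, -0.11, 0, 0, 0],
    [0, -0.07, 0.06, -0.11, 0, 0, 0],
    [0, -0.112, 0.11, -0.11, 0, 0, 0],
    [0, -0.112, 0.137, -0.11, 0, 0, 0],
    [0, -0.112, 0.137, -0.11, 0, 0, 0],
    [0, -0.112, 0.137, -0.11, 0, 0, 0],
  ],
)

```text
time: 14.68
ee_pos: [0.5767, -0.2884, 0.1409]
ee_rot: [[-0.077, 0.997, -0.001], [0.997, 0.077, 0.001], [0.001, -0.001, -1.0]]
contact_force: [-0.5, -1.2, -0.1]
finger_gap: 0.999
grip_force: 0.0
```

Run:
```python
from h import *
T=snap('top');S=snap('side');o=r.get_obs();print(o['ee_pos'])
F=T['frame'][205:275,380:500];f=S['frame'][150:230,330:450]
cv2.imwrite('pics/g7.png',np.vstack([cv2.resize(F,(660,385)),cv2.resize(f,(660,205*2))[:210]])[:,:,::-1])
P=pts(T);m=np.hypot(P[...,0]-.4325,P[...,1]+.1875)<.02;print('col top',m.sum(),np.median(P[m],0).round(4) if m.sum() else '')
P=pts(S);m=np.hypot(P[...,0]-.4325,P[...,1]+.1875)<.034;Q=P[m];print('side col z',np.percentile(Q[:,2],[50,90,98]).round(4))
go(578,-289,30,4.4)
```

```text
[ 0.5763318  -0.28883358  0.14155569]
col top 598 [ 0.4296 -0.1993  0.584 ]
side col z [0.0488 0.5698 0.5791]
at [ 576.3 -288.8  141.6] shift [ -0.2   1.7 111.6] turn [-0.  0. -0.]
```

View pics/g7.png

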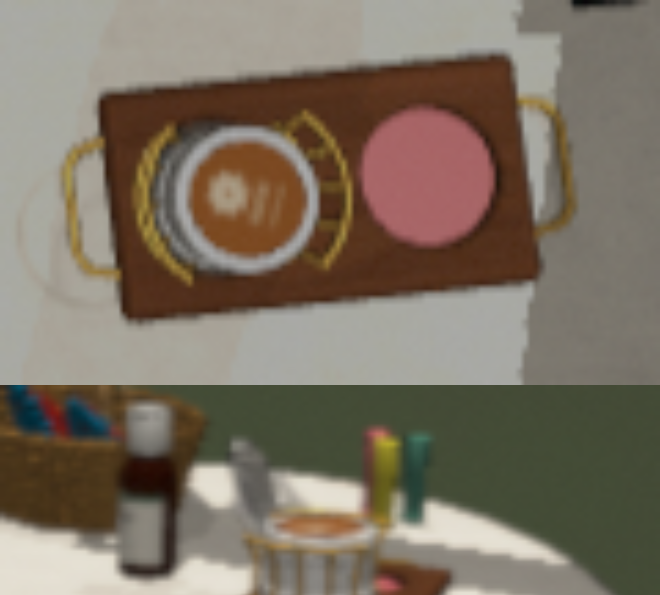

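To row units: 112 mm is 0.112, 108 mm is 0.108.

>>> drive_tool(
  series=[
    [0, 0, 0.0015, 0.04, 0, 0, 0],
    [0, 0, 0.0015, 0.08, 0, 0, 0],
    [0, 0, 0.0015, 0.1, 0, 0, 0],
    [0, 0, 0.0015, 0.108, 0, 0, 0],
    [0, 0, 0.0015, 0.112, 0, 0, 0],
    [0, 0, 0.0015, 0.112, 0, 0, 0],
  ],
)

```text
time: 15.52
ee_pos: [0.5794, -0.2889, 0.0303]
ee_rot: [[-0.076, 0.997, 0.001], [0.997, 0.076, -0.001], [-0.001, 0.001, -1.0]]
contact_force: [0.8, -0.1, 0.7]
finger_gap: 1.004
grip_force: 0.0
```

>>> drive_tool(
  series=[
    [1, 0, 0, 0, 0, 0, 0],
    [1, 0, 0, 0, 0, 0, 0],
    [1, 0, 0, 0, 0, 0, 0],
    [1, 0, 0, 0, 0, 0, 0],
    [1, 0, 0, 0, 0, 0, 0],
    [1, 0, 0, 0, 0, 0, 0],
    [1, 0, 0, 0, 0, 0, 0],
    [1, 0, 0, 0, 0, 0, 0],
  ],
)

```text
time: 16.52
ee_pos: [0.5789, -0.2888, 0.0298]
ee_rot: [[-0.076, 0.997, 0.0], [0.997, 0.076, -0.0], [-0.0, 0.0, -1.0]]
contact_force: [-1.9, 0.1, 5.1]
finger_gap: 0.431
grip_force: 40.3
```

To row units: -150 mm is -0.15, -130 mm is -0.13.

>>> drive_tool(
  series=[
    [1, 0, 0, -0.03, 0, 0, 0],
    [1, 0, 0, -0.08, 0, 0, 0],
    [1, 0, 0, -0.13, 0, 0, 0],
    [1, 0, 0, -0.15, 0, 0, 0],
    [1, 0, 0, -0.15, 0, 0, 0],
  ],
)

```text
time: 17.15
ee_pos: [0.5791, -0.2888, 0.1797]
ee_rot: [[-0.076, 0.997, 0.001], [0.997, 0.076, -0.001], [-0.001, 0.001, -1.0]]
contact_force: [0.5, -0.1, -3.2]
finger_gap: 0.433
grip_force: 40.5
```

Run:
```python
from h import *
S=snap('side');T=snap('top');e=r.get_obs()['ee_pos'];P=pts(S);d=P-e
m=(np.abs(d[...,1])<.04)&(np.abs(d[...,0])<.04)&(d[...,2]>-.06)&(d[...,2]<.07);print('held rel',np.percentile(d[m][:,2],[0,2,5]).round(4))
lo=d[m&(d[...,2]<.0)];print('low cx', (lo[:,0].min()+lo[:,0].max())/2, lo[:,1].max())
go(431.5,274.7,175,6.8)
```

```text
held rel [-0.0258 -0.0217 -0.019 ]
low cx -0.0019690722652633275 0.021486376260990037
at [ 577.7 -288.4  177. ] shift [ 572.6 -102.8    3.1] turn [-0.1 -0.1 -2.4]
```

To row units: 572.6 mm is 0.5726, -102.8 mm is -0.1028, -2.4 degrees is -0.0267.

>>> drive_tool(
  series=[
    [1, 0.05, -0.005, 0, 0, 0, 0],
    [1, 0.11, -0.02, 0, 0, 0, 0],
    [1, 0.17, -0.031, 0, 0, 0, 0],
    [1, 0.23, -0.041, 0, 0, 0, 0],
    [1, 0.29, -0.052, 0, 0, 0, 0],
    [1, 0.35, -0.063, 0, 0, 0, -0.0111],
    [1, 0.41, -0.074, 0, 0, 0, -0.0111],
    [1, 0.47, -0.084, 0, 0, 0, -0.0222],
    [1, 0.53, -0.095, 0, 0, 0, -0.0267],
    [1, 0.5726, -0.1028, 0.003, 0, 0, -0.0267],
    [1, 0.5726, -0.1028, 0.003, 0, 0, -0.0267],
    [1, 0.5726, -0.1028, 0.003, 0, 0, -0.0267],
    [1, 0.5726, -0.1028, 0.003, 0, 0, -0.0267],
    [1, 0.5726, -0.1028, 0.003, 0, 0, -0.0267],
  ],
)

```text
time: 19.0
ee_pos: [0.4329, 0.2733, 0.1761]
ee_rot: [[-0.116, 0.993, -0.0], [0.993, 0.116, -0.0], [-0.0, -0.0, -1.0]]
contact_force: [0.2, 0.4, -1.6]
finger_gap: 0.434
grip_force: 40.7
```

Run:
```python
from h import *
S=snap('side');T=snap('top');e=r.get_obs()['ee_pos'];P=pts(S);d=P-e
m=(np.abs(d[...,1])<.04)&(np.abs(d[...,0])<.04)&(d[...,2]>-.06)&(d[...,2]<.07);print('held rel',np.percentile(d[m][:,2],[0,2,5]).round(4))
lo=d[m&(d[...,2]<.03)];print('low x',lo[:,0].min(),lo[:,0].max(),'y', lo[:,1].max())
go(431.5,274.7,40,6.8)
```

```text
held rel [-0.0285 -0.0247 -0.0204]
low x -0.025898929616957944 0.023401379195750138 y 0.020632909613733708
at [432.8 273.8 176.3] shift [  1.1  -1.2 136.3] turn [ 0.   0.  -0.1]
```

To row units: 138 mm is 0.138, 136 mm is 0.136.

>>> drive_tool(
  series=[
    [1, 0.001, -0.001, 0.05, 0, 0, 0],
    [1, 0.001, -0.001, 0.1, 0, 0, 0],
    [1, 0.001, -0.001, 0.12, 0, 0, 0],
    [1, 0.001, -0.001, 0.13, 0, 0, 0],
    [1, 0.001, -0.001, 0.136, 0, 0, 0],
    [1, 0.001, -0.001, 0.138, 0, 0, 0],
    [1, 0.001, -0.001, 0.138, 0, 0, 0],
  ],
)

```text
time: 19.98
ee_pos: [0.4319, 0.2756, 0.0391]
ee_rot: [[-0.118, 0.993, 0.001], [0.993, 0.118, 0.0], [0.0, 0.001, -1.0]]
contact_force: [0.6, -0.3, -1.6]
finger_gap: 0.436
grip_force: 40.7
```

Into the recess; lowering the last 3 mm, then releasing.

To row units: -130 mm is -0.13, -90 mm is -0.09.

>>> drive_tool(
  series=[
    [1, 0, 0, 0.001, 0, 0, 0],
    [1, 0, 0, 0.002, 0, 0, 0],
    [1, 0, 0, 0.0025, 0, 0, 0],
    [1, 0, 0, 0.0025, 0, 0, 0],
    [0.4, 0, 0, 0.002, 0, 0, 0],
    [0.2, 0, 0, 0.002, 0, 0, 0],
    [0, 0, 0, 0.002, 0, 0, 0],
    [0, 0, 0, 0.002, 0, 0, 0],
    [0, 0, 0, -0.04, 0, 0, 0],
    [0, 0, 0, -0.09, 0, 0, 0],
    [0, 0, 0, -0.13, 0, 0, 0],
    [0, 0, 0, -0.13, 0, 0, 0],
  ],
)

```text
time: 21.48
ee_pos: [0.433, 0.2765, 0.1714]
ee_rot: [[-0.118, 0.993, 0.005], [0.993, 0.118, 0.002], [0.001, 0.005, -1.0]]
contact_force: [0.2, -0.6, -0.6]
finger_gap: 1.0
grip_force: 0.0
```

Run:
```python
from h import *
go(566.8,171,150,6.8);go(566.8,171,-2,6.8)
```

```text
at [433.  276.5 171.4] shift [-120.5  120.3   21.9] turn [ 0.3 -0.1 -0. ]
at [433.  276.5 171.4] shift [-120.7  119.5  173.9] turn [ 0.3 -0.1 -0. ]
```

To row units: 174 mm is 0.174, 150 mm is 0.15.

>>> drive_tool(
  series=[
    [0, -0.04, 0.04, 0.01, 0, 0, 0],
    [0, -0.08, 0.08, 0.02, 0, 0, 0],
    [0, -0.1205, 0.12, 0.022, 0, 0, 0],
    [0, -0.1205, 0.12, 0.022, 0, 0, 0],
    [0, -0.1205, 0.12, 0.06, 0, 0, 0],
    [0, -0.1205, 0.12, 0.11, 0, 0, 0],
    [0, -0.1205, 0.12, 0.15, 0, 0, 0],
    [0, -0.1205, 0.1195, 0.168, 0, 0, 0],
    [0, -0.1207, 0.1195, 0.174, 0, 0, 0],
    [0, -0.1207, 0.1195, 0.174, 0, 0, 0],
    [0, -0.1207, 0.1195, 0.174, 0, 0, 0],
  ],
)

```text
time: 22.85
ee_pos: [0.5653, 0.1699, -0.0042]
ee_rot: [[-0.118, 0.993, 0.002], [0.993, 0.118, 0.0], [0.0, 0.002, -1.0]]
contact_force: [0.6, -0.1, -0.7]
finger_gap: 0.997
grip_force: 0.0
```

To row units: -150 mm is -0.15, -130 mm is -0.13.

>>> drive_tool(
  series=[
    [1, 0, 0, 0, 0, 0, 0],
    [1, 0, 0, 0, 0, 0, 0],
    [1, 0, 0, 0, 0, 0, 0],
    [1, 0, 0, 0, 0, 0, 0],
    [1, 0, 0, 0, 0, 0, 0],
    [1, 0, 0, 0, 0, 0, 0],
    [1, 0, 0, 0, 0, 0, 0],
    [1, 0, 0, -0.03, 0, 0, 0],
    [1, 0, 0, -0.08, 0, 0, 0],
    [1, 0, 0, -0.13, 0, 0, 0],
    [1, 0, 0, -0.15, 0, 0, 0],
    [1, 0, 0, -0.15, 0, 0, 0],
  ],
)

```text
time: 24.35
ee_pos: [0.5649, 0.1696, 0.1451]
ee_rot: [[-0.118, 0.993, 0.002], [0.993, 0.118, 0.0], [-0.0, 0.002, -1.0]]
contact_force: [-0.4, 0.6, -2.0]
finger_gap: 0.583
grip_force: 41.9
```

Run:
```python
from h import *
S=snap('side');T=snap('top');e=r.get_obs()['ee_pos'];P=pts(S);d=P-e
m=(np.abs(d[...,1])<.04)&(np.abs(d[...,0])<.04)&(d[...,2]>-.06)&(d[...,2]<.07);print('held rel',np.percentile(d[m][:,2],[0,2,5]).round(4))
lo=d[m&(d[...,2]<.02)];print('low x',lo[:,0].min(),lo[:,0].max(),'y', lo[:,1].max())
f=S['frame'];F=T['frame']
cv2.imwrite('pics/g8.png',np.hstack([cv2.resize(f[120:280,220:420],(500,400)),cv2.resize(F[195:275,205:325],(300,200))[np.r_[0:200,0:200]]])[:,:,::-1])
go(440.2,-289.2,150,4.4)
```

```text
held rel [0.0089 0.0108 0.0134]
low x -0.02403635283616934 0.018256593349945227 y 0.030127874714977354
at [563.5 169.  142.6] shift [-440.4 -176.5   -6.8] turn [-0.1  0.   2.4]
```

View pics/g8.png

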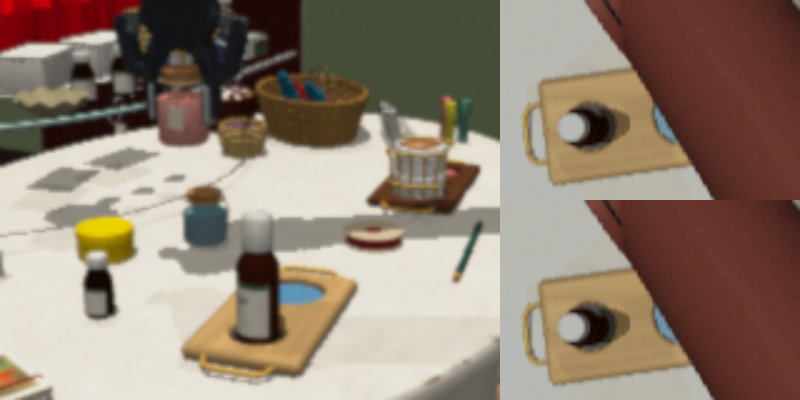

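To row units: -442 mm is -0.442, -275 mm is -0.275, 2.4 degrees is 0.0267.

>>> drive_tool(
  series=[
    [1, -0.05, -0.02, -0.005, 0, 0, 0],
    [1, -0.11, -0.044, -0.01, 0, 0, 0],
    [1, -0.165, -0.066, -0.01, 0, 0, 0],
    [1, -0.22, -0.088, -0.01, 0, 0, 0],
    [1, -0.275, -0.11, -0.01, 0, 0, 0.0111],
    [1, -0.33, -0.132, -0.01, 0, 0, 0.0111],
    [1, -0.385, -0.154, -0.01, 0, 0, 0.0222],
    [1, -0.442, -0.1765, -0.007, 0, 0, 0.0267],
    [1, -0.442, -0.1765, -0.007, 0, 0, 0.0267],
    [1, -0.442, -0.1765, -0.007, 0, 0, 0.0267],
    [1, -0.442, -0.1765, -0.007, 0, 0, 0.0267],
    [1, -0.442, -0.1765, -0.007, 0, 0, 0.0267],
    [1, -0.442, -0.1765, -0.007, 0, 0, 0.0267],
  ],
)

```text
time: 26.08
ee_pos: [0.4415, -0.2896, 0.1514]
ee_rot: [[-0.078, 0.997, 0.0], [0.997, 0.078, -0.0], [-0.0, 0.0, -1.0]]
contact_force: [0.2, 0.1, -1.9]
finger_gap: 0.585
grip_force: 42.1
```

Run:
```python
from h import *
S=snap('side');e=r.get_obs()['ee_pos'];P=pts(S);d=P-e
m=(np.abs(d[...,1])<.04)&(np.abs(d[...,0])<.04)&(d[...,2]>-.06)&(d[...,2]<.07);print('held rel',np.percentile(d[m][:,2],[0,2,5]).round(4))
go(440.2,-291,8,4.4)
```

```text
held rel [0.0059 0.0078 0.011 ]
at [ 441.5 -289.8  151.4] shift [ -1.1  -1.4 143.4] turn [0. 0. 0.]
```

To row units: 147 mm is 0.147, -1.4 mm is -0.0014.

>>> drive_tool(
  series=[
    [1, -0.001, -0.0014, 0.05, 0, 0, 0],
    [1, -0.001, -0.0014, 0.1, 0, 0, 0],
    [1, -0.001, -0.0014, 0.125, 0, 0, 0],
    [1, -0.001, -0.0014, 0.138, 0, 0, 0],
    [1, -0.001, -0.0014, 0.145, 0, 0, 0],
    [1, -0.001, -0.0014, 0.147, 0, 0, 0],
    [1, -0.001, -0.0014, 0.147, 0, 0, 0],
  ],
)

```text
time: 27.0
ee_pos: [0.4404, -0.2916, 0.0051]
ee_rot: [[-0.076, 0.997, 0.001], [0.997, 0.076, -0.001], [-0.001, 0.001, -1.0]]
contact_force: [0.5, 0.3, -1.7]
finger_gap: 0.581
grip_force: 42.1
```

To row units: 3 mm is 0.003, 2 mm is 0.002.

>>> drive_tool(
  series=[
    [1, 0, 0, 0.001, 0, 0, 0],
    [1, 0, 0, 0.002, 0, 0, 0],
    [1, 0, 0, 0.003, 0, 0, 0],
    [1, 0, 0, 0.003, 0, 0, 0],
  ],
)

```text
time: 27.5
ee_pos: [0.4399, -0.2913, 0.0012]
ee_rot: [[-0.076, 0.997, -0.0], [0.997, 0.076, 0.0], [0.0, -0.0, -1.0]]
contact_force: [-0.6, 0.4, -0.7]
finger_gap: 0.584
grip_force: 42.1
```

To row units: -130 mm is -0.13, -90 mm is -0.09.

>>> drive_tool(
  series=[
    [1, 0, 0, 0.001, 0, 0, 0],
    [1, 0, 0, 0.001, 0, 0, 0],
    [0.4, 0, 0, 0.001, 0, 0, 0],
    [0.2, 0, 0, 0.001, 0, 0, 0],
    [0, 0, 0, 0.001, 0, 0, 0],
    [0, 0, 0, 0.001, 0, 0, 0],
    [0, 0, 0, -0.04, 0, 0, 0],
    [0, 0, 0, -0.09, 0, 0, 0],
    [0, 0, 0, -0.13, 0, 0, 0],
    [0, 0, 0, -0.13, 0, 0, 0],
  ],
)

```text
time: 28.75
ee_pos: [0.4418, -0.2924, 0.1346]
ee_rot: [[-0.076, 0.997, 0.005], [0.997, 0.076, -0.004], [-0.004, 0.004, -1.0]]
contact_force: [0.4, 0.2, -0.4]
finger_gap: 0.998
grip_force: 0.0
```

Run:
```python
from h import *
go(607,59.5,120,6.8)
```

```text
at [ 441.8 -292.4  134.6] shift [338.3 191.5  14.1] turn [ 0.2  0.2 -2.4]
```

To row units: 338.3 mm is 0.3383, 191.5 mm is 0.1915, -2.4 degrees is -0.0267.

>>> drive_tool(
  series=[
    [0, 0.05, 0.028, 0, 0, 0, 0],
    [0, 0.11, 0.062, 0, 0, 0, 0],
    [0, 0.165, 0.093, 0, 0, 0, 0],
    [0, 0.22, 0.124, 0, 0, 0, -0.0111],
    [0, 0.28, 0.158, 0.005, 0, 0, -0.0222],
    [0, 0.3383, 0.1915, 0.014, 0, 0, -0.0267],
    [0, 0.3383, 0.1915, 0.014, 0, 0, -0.0267],
    [0, 0.3383, 0.1915, 0.014, 0, 0, -0.0267],
    [0, 0.3383, 0.1915, 0.014, 0, 0, -0.0267],
    [0, 0.3383, 0.1915, 0.014, 0, 0, -0.0267],
  ],
)

```text
time: 30.0
ee_pos: [0.6049, 0.0585, 0.1174]
ee_rot: [[-0.115, 0.993, -0.0], [0.993, 0.115, -0.001], [-0.001, -0.0, -1.0]]
contact_force: [-0.6, -0.0, -0.3]
finger_gap: 1.002
grip_force: 0.0
```

Run:
```python
from h import *
go(607,60.5,-10,6.8)
T=snap('top');S=snap('side')
F=T['frame'];f=S['frame']
cv2.imwrite('pics/g9.png',np.hstack([cv2.resize(f[150:230,330:430],(400,320)),cv2.resize(F[200:280,390:490],(400,320))])[:,:,::-1])
```

```text
at [604.9  58.5 117.4] shift [  1.9   2.4 127.3] turn [-0.   0.1 -0.2]
```

View pics/g9.png

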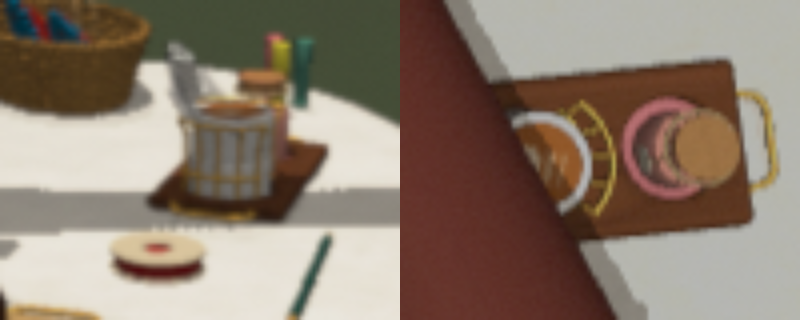

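Pink jar stands in the rose recess, cork at (705,145) in the crop, with a felt ring visible. Next is the blue jar.

To row units: 126 mm is 0.126, 118 mm is 0.118.

>>> drive_tool(
  series=[
    [0, 0.0015, 0.002, 0.05, 0, 0, 0],
    [0, 0.0015, 0.002, 0.1, 0, 0, 0],
    [0, 0.0015, 0.002, 0.118, 0, 0, 0],
    [0, 0.0015, 0.002, 0.126, 0, 0, 0],
    [0, 0.0015, 0.002, 0.126, 0, 0, 0],
    [0, 0.0015, 0.002, 0.126, 0, 0, 0],
    [1, 0.0015, 0.002, 0.126, 0, 0, 0],
    [1, 0.0015, 0.002, 0.126, 0, 0, 0],
    [1, 0.0015, 0.002, 0.126, 0, 0, 0],
    [1, 0.0015, 0.002, 0.126, 0, 0, 0],
    [1, 0.0015, 0.002, 0.126, 0, 0, 0],
    [1, 0.0015, 0.002, 0.126, 0, 0, 0],
    [1, 0.0015, 0.002, 0.126, 0, 0, 0],
  ],
)

```text
time: 31.72
ee_pos: [0.6072, 0.0624, -0.0079]
ee_rot: [[-0.118, 0.993, 0.001], [0.993, 0.118, -0.0], [-0.0, 0.001, -1.0]]
contact_force: [-1.0, -0.5, 6.7]
finger_gap: 0.587
grip_force: 41.1
```

To row units: -130 mm is -0.13, -80 mm is -0.08.

>>> drive_tool(
  series=[
    [1, 0, 0, -0.03, 0, 0, 0],
    [1, 0, 0, -0.08, 0, 0, 0],
    [1, 0, 0, -0.13, 0, 0, 0],
    [1, 0, 0, -0.13, 0, 0, 0],
    [1, 0, 0, -0.13, 0, 0, 0],
  ],
)

```text
time: 32.35
ee_pos: [0.6064, 0.062, 0.1206]
ee_rot: [[-0.118, 0.993, -0.001], [0.993, 0.118, -0.0], [-0.0, -0.001, -1.0]]
contact_force: [-1.1, -0.4, -2.1]
finger_gap: 0.588
grip_force: 42.0
```

Run:
```python
from h import *
S=snap('side');e=r.get_obs()['ee_pos'];P=pts(S);d=P-e
m=(np.abs(d[...,1])<.04)&(np.abs(d[...,0])<.04)&(d[...,2]>-.06)&(d[...,2]<.07);print('held rel',np.percentile(d[m][:,2],[0,2,5]).round(4))
lo=d[m&(d[...,2]<.03)];print('y', np.percentile(lo[:,1],[50,98,100]))
go(443.3,175.4,120,6.8)
```

```text
held rel [0.0102 0.0123 0.0149]
y [0.01742738 0.02414524 0.02459235]
at [605.9  62.  120. ] shift [ 131.8 -148.1    0.2] turn [-0.1  0.  -0. ]
```

To row units: -148 mm is -0.148, 120 mm is 0.12.

>>> drive_tool(
  series=[
    [1, 0.04, -0.045, 0, 0, 0, 0],
    [1, 0.085, -0.095, 0, 0, 0, 0],
    [1, 0.1335, -0.148, 0, 0, 0, 0],
    [1, 0.1335, -0.148, 0, 0, 0, 0],
    [1, 0.1335, -0.148, 0, 0, 0, 0],
    [1, 0.1335, -0.148, 0.04, 0, 0, 0],
    [1, 0.1335, -0.148, 0.08, 0, 0, 0],
    [1, 0.1335, -0.148, 0.105, 0, 0, 0],
    [1, 0.1335, -0.148, 0.115, 0, 0, 0],
    [1, 0.1335, -0.148, 0.118, 0, 0, 0],
    [1, 0.1335, -0.148, 0.12, 0, 0, 0],
    [1, 0.1335, -0.148, 0.12, 0, 0, 0],
  ],
)

```text
time: 33.9
ee_pos: [0.4447, 0.1775, 0.002]
ee_rot: [[-0.118, 0.993, 0.001], [0.993, 0.118, 0.0], [-0.0, 0.001, -1.0]]
contact_force: [0.2, 0.6, -1.7]
finger_gap: 0.58
grip_force: 42.4
```

To row units: 2 mm is 0.002, 1 mm is 0.001.

>>> drive_tool(
  series=[
    [1, 0, 0, 0.001, 0, 0, 0],
    [1, 0, 0, 0.002, 0, 0, 0],
    [1, 0, 0, 0.002, 0, 0, 0],
  ],
)

```text
time: 34.28
ee_pos: [0.4441, 0.1774, -0.0006]
ee_rot: [[-0.118, 0.993, 0.0], [0.993, 0.118, -0.0], [-0.0, 0.0, -1.0]]
contact_force: [-0.2, -0.5, -1.4]
finger_gap: 0.584
grip_force: 42.4
```

To row units: -160 mm is -0.16, -150 mm is -0.15.

>>> drive_tool(
  series=[
    [1, 0, 0, 0.001, 0, 0, 0],
    [1, 0, 0, 0.002, 0, 0, 0],
    [1, 0, 0, 0.0025, 0, 0, 0],
    [0.4, 0, 0, 0.002, 0, 0, 0],
    [0.2, 0, 0, 0.002, 0, 0, 0],
    [0, 0, 0, 0.002, 0, 0, 0],
    [0, 0, 0, 0.002, 0, 0, 0],
    [0, 0, 0, -0.04, 0, 0, 0],
    [0, 0, 0, -0.09, 0, 0, 0],
    [0, 0, 0, -0.14, 0, 0, 0],
    [0, -0.05, 0.08, -0.15, 0, 0, 0],
    [0, -0.11, 0.12, -0.15, 0, 0, 0],
    [0, -0.16, 0.14, -0.15, 0, 0, 0],
    [0, -0.16, 0.14, -0.15, 0, 0, 0],
    [0, -0.16, 0.14, -0.15, 0, 0, 0],
  ],
)

```text
time: 36.15
ee_pos: [0.6029, 0.0321, 0.1485]
ee_rot: [[-0.114, 0.994, -0.001], [0.994, 0.114, -0.0], [0.0, -0.001, -1.0]]
contact_force: [-0.9, 0.3, -0.5]
finger_gap: 1.001
grip_force: 0.0
```

Run:
```python
from h import *
T=snap('top');S=snap('side')
F=T['frame'];f=S['frame']
cv2.imwrite('pics/g10.png',np.vstack([cv2.resize(F[150:280,150:500],(800,297)),cv2.resize(f[150:290,200:450],(500,280)).repeat(1,1) if 0 else cv2.copyMakeBorder(cv2.resize(f[150:290,200:450],(500,280)),0,0,0,300,cv2.BORDER_CONSTANT)])[:,:,::-1])
for nm,s in(('top',T),('side',S)):
    P=pts(s)
    for k,(x,y) in dict(col=(.4324,-.1875),pink=(.4402,-.2892),blue=(.4433,.1754),bottle=(.4315,.2747)).items():
        m=(np.hypot(P[...,0]-x,P[...,1]-y)<.035)&(P[...,2]<.16)&(P[...,2]>.02);Q=P[m]
        if len(Q)<9: print(nm,k,len(Q));continue
        h=np.percentile(Q[:,2],97);q=Q[Q[:,2]>h-.007];c,rd=cv2.minEnclosingCircle(q[:,:2].astype(np.float32));print(nm,k,len(q),'top z',h.round(4),np.round(c,4),'want',(x,y),'r',round(rd,4))
print(r.get_obs()['ee_pos'])
```

```text
top col 9 top z 0.0786 [ 0.4447 -0.2137] want (0.4324, -0.1875) r 0.011
top pink 200 top z 0.0831 [ 0.4391 -0.289 ] want (0.4402, -0.2892) r 0.0211
top blue 198 top z 0.0701 [0.445 0.174] want (0.4433, 0.1754) r 0.02
top bottle 100 top z 0.1277 [0.4317 0.2739] want (0.4315, 0.2747) r 0.0131
side col 114 top z 0.0769 [ 0.4332 -0.1864] want (0.4324, -0.1875) r 0.0342
side pink 46 top z 0.0818 [ 0.4386 -0.2864] want (0.4402, -0.2892) r 0.0203
side blue 107 top z 0.0675 [0.445  0.1752] want (0.4433, 0.1754) r 0.0211
side bottle 76 top z 0.1249 [0.4317 0.2757] want (0.4315, 0.2747) r 0.0137
[0.60158436 0.03574966 0.14900689]
```

View pics/g10.png

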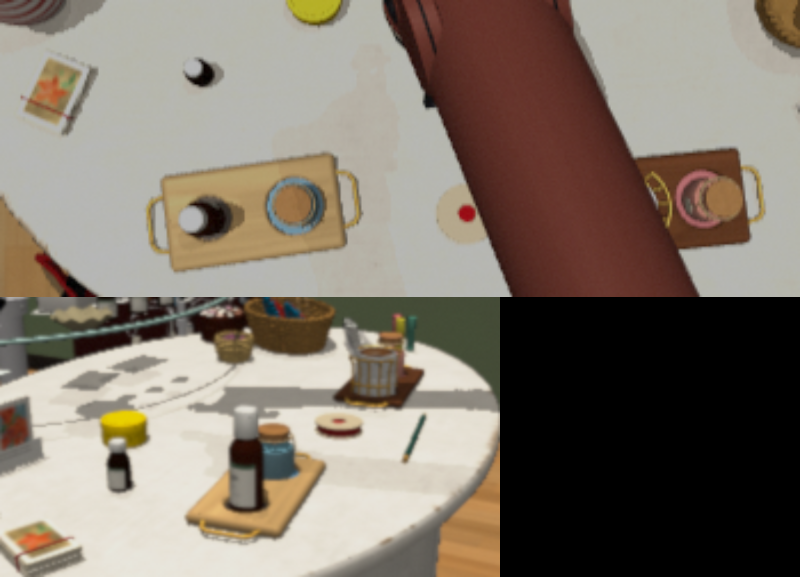

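```bash
python3 -c "
from h import *
print(r.finish_job())"
```

```text
the job is handed in; nothing more can be done
None
```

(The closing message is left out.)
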